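Shut the window gate and show the spice jar in it

TASK

First push the open window gate of the little jar carousel fully shut, so that it seats on its spring catch. Then turn the carousel by the bar on top of its post, keeping off the jars, until the slim tall spice jar stands squarely in the middle of the gate's window, and finish still gripping the bar with the turntable held at rest; leave the coin tin, the bell and the price card that stand near it where they are.

Things in the scene. Friction and masses are not known exactly. Their poses are not given: they have to be found in the camera images.
- stand: fixed wooden foot of the jar carousel, a disc of radius 112 mm and 14 mm thick with a square front 194 mm wide. Origin on the turntable axis, at the underside (on the table). Its own -x axis is its front, where the gate is; z up. Two 16 x 14 mm posts, 136 mm high, stand on the front 118 mm from the axis, on either side of the gate
- gate (a joint): hinge of the window gate in rad: 0 = fully shut and seated, grows as the gate swings out, away from the jars; stop at 0. It starts about 0.6 to 1.15 open and stays where it is left (stiff hinge). In the last 0.1 rad it rides over a spring catch (about 3 to 5 N at the free edge) and then snaps in by itself
- gate_hinge (a point): point on the gate's upright hinge axis, 108 mm above the table; the axis is at stand-frame x = -118, y = +74 mm. The gate is a wooden frame 148 mm wide, 14 mm thick, from 18 to 132 mm above the table, with a window 76 mm wide between two 34 mm wide solid uprights; shut, it runs from the hinge along the stand's -y axis
- gate_push (a point): middle of the outer face of the gate's free upright, 122 mm from the hinge axis, 108 mm above the table: push here with closed fingers. The point's own -x axis is the outward normal of the gate, y runs along the gate towards the hinge
- turntable (a joint): angle of the turntable in rad, turns endlessly, grows anticlockwise seen from above; 0 (or any whole turn) = spice jar in the middle of the window. It starts between 0.9 and 5.4. Slight friction (about 0.04 N m), stays where it is left
- bar_grip (a point): grip point of the dark wooden bar on top of the central post, on the turntable axis, 168 mm above the table. The bar is 64 mm long, 18 mm thick, upright sides, from 140 to 186 mm above the table; the point's x axis runs along the bar, y across it; the bar points at the spice jar on one end (its -x). Grip it across its thickness from above
- grip_bar: the same bar, rigid with the turntable; origin on the axis 140 mm above the table
- jar_axis (a point): centre of the lid of the spice jar, the slimmest and tallest jar (42 mm wide, 96 mm high, top at 135 mm above the table), 62 mm from the turntable axis
- window_mark (a point): fixed point that the spice jar's lid centre must reach: in front of the middle of the window, 62 mm from the turntable axis towards the gate, 135 mm above the table
- spice_jar: the slim spice jar, fixed in its cup on the turntable; origin under it. The four cups stand 90 degrees apart on a circle of 62 mm radius, the spice jar across from the food tin
- jam_jar_a: stout jam jar 62 mm wide, 86 mm high, top at 125 mm above the table, fixed on the turntable
- jam_jar_b: second jam jar, the same, on the other side of the turntable
- tomato_tin: food tin 57 mm wide, 72 mm high, fixed on the turntable, across from the spice jar
- coin_tin: bystander: closed coin tin (the one near the carousel, not the one at the back of the table) 113 x 154 x 58 mm, to the right of the carousel; origin under its centre
- call_bell: bystander: counter bell 76 mm wide, 56 mm high, beyond the gate to the left; origin under its centre
- price_card: bystander: price card 92 mm high in a wooden foot, to the right; origin under its centre

How it is judged:
On the way, in this order (a step that is already met when the one before it is completed fails the run):
1. the gate is shut on its catch (value of joint gate below 0.03 rad), for 0.2 s.
2. the bar is gripped before the spice jar has been brought round (horizontal distance between jar_axis and window_mark above 0.02 m and contact force between the fingers and grip_bar above 3 N), for 0.1 s.
3. the spice jar stands in the middle of the window while the bar is gripped (horizontal distance between jar_axis and window_mark below 0.01 m and contact force between the fingers and grip_bar above 3 N), for 0.2 s.
At the end, for the whole second after the job is handed in: The gate is seated (under 0.03 rad), the spice jar's axis is within 10 mm of the mark in the middle of the window, the turntable is at rest (under 0.05 rad/s) and the fingers still grip the bar with more than 3 N (all of step 3 and value of joint gate below 0.03 rad and velocity of joint turntable between -0.05 and 0.05 rad/s); the arm keeps its last pose, push and grip.
It fails at once if a jar or the food tin on the turntable is touched by the robot (contact force between any of the arm, the fingers and spice_jar above 2 N or contact force between any of the arm, the fingers and jam_jar_a above 2 N or contact force between any of the arm, the fingers and jam_jar_b above 2 N or contact force between any of the arm, the fingers and tomato_tin above 2 N).
It fails at once if the coin tin, the bell or the price card is moved (distance of any of coin_tin, call_bell, price_card from where it was at the start of the episode above 0.02 m).
It also fails if it takes over 72 s, if anything falls off the work surface, if the arm or the gripper's body presses on something with over 40 N, if the wrist force passes 120 N, or if a joint passes its speed limit or range.

ROBOT

A 6-joint arm with a two-finger parallel gripper is mounted at the origin on a cart in front of the work surface, level with it; the furniture and walls round the work are solid. World frame = base frame: x ahead of the robot, y to its left, z up, the work surface at z = 0. Lengths are in m, angles in rad, forces in N, time in s.
With the tool pointing down it reaches from about 0.375 to 0.9 m from the base axis. Payload 3.1 kg.
Tool frame: the origin (TCP) lies at the centre of the arm's flange, where the gripper is bolted on; the fingertips stand robot.tip_extent ahead of it and the grasp point (between the pads) lies 164 mm ahead of it (robot.tip_extent is the distance from the TCP to the fingertips, in m); z points along the fingers, y is the line along which they close (so a half turn about z gives the same grasp; the last joint's range is limited). The gripper opens to 87 mm and grips with 3 to 60 N. Pads are 19 mm wide; open, the fingers measure 117 mm over their backs; the gripper's body (75 mm by 190 mm) begins 51 mm behind the grasp point.
Start: joints at [-1.47, 0.527, 1.433, -0, 1.181, -0.178], TCP at [0.173, -0.601, 0.405] pointing down, gripper open.
Joint ranges: [-3.08, 3.08], [-0.75, 2.2], [0.22, 2.44], [-1.43, 4.57], [0, 2.65], [-2.85, 2.85]. Speed limits (rad/s): [2.79, 2.79, 3.14, 3.14, 3.14, 3.14].

INTERFACE

Orientations are given as a unit quaternion [x, y, z, w].
In Python, from rig import get_obs, camera, hand_in, cut_out, robot gives the robot as it stands.
- The arm moves only by the tool step_arm, never from a script. Its argument "rows" is a list of rows, each a list of 6 numbers: the shift along the world's x, y, z in m, then the turn, a rotation vector about the world's x, y, z in degrees. A call has 1 to 12 rows; each row shifts and turns the commanded pose from where the row before left it; what a row does not reach is not made up. A row lasts 1/8 s, in which the tool goes at most 62.5 mm and 10.7 degrees, less where a joint would pass 70% of its speed; a pose out of reach is approached as far as the arm can. A call is refused whole if a number of a shift passes 0.0625 or a number of a turn 10.7, either way. A call with a gripper value outside its range is refused whole. "jaw" is the finger opening in m, from 0 to 0.087, set as the call begins (left out, the last holds). The fingers move at their own pace and stop on an object; "squeeze" is the grip in N (left out, the last holds). Time passes only in rows, so rows that do not move let the fingers close. It gives the time, the measured TCP pose, the force, the opening and the grip force at its end, in the units of the state.
- get_obs(): the state, without advancing time (a new reading comes with each control period).
- camera(name): name is "scene" or "top"; returns a dict with "pixels" (400x640x3 uint8, blue, green, red), "depth" (400x640 float32, m along the optical axis (not along the pixel's ray), 0 where there is no reading), "fov_y" (degrees; the focal length in pixels is half the picture's height over the tangent of half this angle, whatever the lens; pixels are square), "cx", "cy" (the principal point, pixels), "k1" (the pictures are not rectified: a ray, as slopes to the right and down, at radius r is drawn at 1 + k1 r^2 times it, then the intrinsics apply), "extrinsics" (4x4, takes a point from camera to world coordinates). Camera axes: x right, y up, looking along -z (the intrinsics and any distortion apply to the point x, -y, -z); pixel columns grow to the right and rows downward; lengths in m; the calibration is good to about 2 mm. A picture is of the moment at which its call begins.
- hand_in(): hands the job in; it is judged then, once.
Trained networks look in the newest picture that a camera, given by its name, has taken for a name from the list of things; names that differ only in an ending like _2 or _b are one class to them, and where a whole thing is asked for, a point or a joint stands for the part that bears it (a point fixed in the world has none). Each returns a list of dicts, best first, with "confidence" (0 to 1); they miss things now and then, are a little off and sometimes report something else, mostly with a low value. They report only what shows in the picture. A call takes as long as a camera call.
- cut_out(label, camera): "region" (400x640 bool, what is visible of it) and "extent" ([centre column, centre row, width, height] in pixels, round what is visible of it).
The state is a dict: "time": time; "q": joint angles; "joint_velocities": joint speeds; "joint_torque": joint torques, N m; "position": TCP position; "tool_rot": TCP orientation; "ft_force": force on the tool from outside, world axes, zero at the start; "moment": the same for the moment, N m; "grip_width": finger opening in m; "grip_force": force on a finger pad.
Only numpy, scipy, OpenCV 4.12 (cv2) and the standard library are available. Lean on these libraries where they do the work, as an engineer would, in place of code of your own. Each camera call takes 0.05 s, during which the arm holds its last target. There are 200 camera calls.

## Working session

There is one attempt and no reset: what is moved stays moved. The work goes in short steps, Python scripts to look and compute and a tool call to move; the robot and the scene stay as the last step left them, time stands still between calls to the robot, and variables do not carry over. Pictures are saved under pics/ and viewed, at most 10 in all, crops included, and the job is handed in when it is done.

Besides the shell and the picture viewer there is one more tool, called after "Emit:" in YAML: its name, and indented under it one key for each argument. step_arm: Moves the arm, as the interface text tells. Its arguments: {"type":"object","properties":{"rows":{"type":"array"},"jaw":{"type":"number"},"squeeze":{"type":"number"}},"required":["rows"]}

```bash
mkdir -p pics
cat > h.py <<'E'
import numpy as np, cv2
from rig import get_obs, camera, hand_in, cut_out, robot
def cloud(c):
    d=c["depth"];h,w=d.shape;f=h/2/np.tan(np.radians(c["fov_y"])/2)
    v,u=np.mgrid[:h,:w].astype(np.float32)
    K=np.array([[f,0,c["cx"]],[0,f,c["cy"]],[0,0,1]])
    p=cv2.undistortPoints(np.stack([u.ravel(),v.ravel()],1)[:,None],K,np.array([c["k1"],0,0,0.]))[:,0].reshape(h,w,2)
    P=np.stack([p[...,0]*d,-p[...,1]*d,-d,np.ones_like(d)],-1)@np.array(c["extrinsics"]).T
    P=P[...,:3];P[d==0]=np.nan
    return P
E
cat > a.py <<'E'
from h import *
o=get_obs();print(o["position"],o["tool_rot"],o["time"],robot.tip_extent)
ims=[]
for n in("scene","top"):
    c=camera(n);im=c["pixels"];P=cloud(c);np.save(n+".npy",P);cv2.imwrite(n+".png",im)
    cv2.imwrite(f"pics/{n}0.png",im)
    for l in ["stand","gate","grip_bar","spice_jar","jam_jar_a","tomato_tin","coin_tin","call_bell","price_card"]:
        for r in cut_out(l,n)[:2]:
            q=P[r["region"]];q=q[~np.isnan(q[:,0])]
            print(n,l,round(r["confidence"],2),np.round(r["extent"]),np.round(np.median(q,0),3),np.round(np.percentile(q,[2,98],axis=0),3).tolist())
E
python3 a.py
```

```text
[ 0.17259354 -0.6003387   0.40376432] [ 9.90228798e-01  1.39447941e-01  4.78962392e-05 -1.09445868e-03] 0.0 0.1822
scene stand 0.73 [280. 224. 128. 100.] [0.552 0.095 0.064] [[0.481, -0.029, 0.006], [0.653, 0.272, 0.169]]
scene stand 0.43 [236. 234.  34.  62.] [0.596 0.229 0.079] [[0.558, 0.164, 0.022], [0.645, 0.277, 0.134]]
scene gate 0.82 [238. 233.  39.  60.] [0.598 0.226 0.078] [[0.558, 0.161, 0.003], [0.667, 0.277, 0.134]]
scene gate 0.67 [281. 225. 128.  97.] [0.554 0.096 0.063] [[0.481, -0.03, 0.005], [0.667, 0.272, 0.169]]
scene grip_bar 0.65 [303. 190.  16.  25.] [0.572 0.044 0.167] [[0.557, -0.077, 0.056], [0.86, 0.066, 0.188]]
scene spice_jar 0.56 [311. 206.  11.  33.] [0.613 0.003 0.097] [[0.606, -0.013, 0.048], [0.627, 0.015, 0.137]]
scene jam_jar_a 0.85 [281. 215.  21.  36.] [0.609 0.096 0.106] [[0.596, 0.065, 0.053], [0.648, 0.117, 0.128]]
scene jam_jar_a 0.8 [328. 220.  23.  36.] [0.525 0.004 0.095] [[0.513, -0.03, 0.047], [0.565, 0.024, 0.128]]
scene tomato_tin 0.68 [328. 220.  21.  35.] [0.525 0.004 0.095] [[0.513, -0.029, 0.047], [0.565, 0.024, 0.128]]
scene tomat
[... 910 characters left out ...]
0.597, 0.057, 0.048], [0.65, 0.111, 0.128]]
top jam_jar_a 0.68 [300. 224.  22.  27.] [ 0.54  -0.007  0.123] [[0.514, -0.036, 0.033], [0.57, 0.023, 0.128]]
top tomato_tin 0.62 [268. 224.  20.  26.] [0.537 0.077 0.106] [[0.512, 0.053, 0.058], [0.565, 0.105, 0.112]]
top coin_tin 0.68 [439. 237.  71.  40.] [ 0.508 -0.372  0.057] [[0.456, -0.45, 0.015], [0.56, -0.3, 0.062]]
top call_bell 0.86 [179. 184.  30.  28.] [0.653 0.323 0.033] [[0.623, 0.295, 0.002], [0.689, 0.359, 0.05]]
top call_bell 0.4 [254. 210. 144.  78.] [0.582 0.065 0.032] [[0.486, -0.059, 0.008], [0.68, 0.256, 0.183]]
top price_card 0.65 [440. 196.  22.  12.] [ 0.624 -0.384  0.013] [[0.607, -0.411, -0.002], [0.645, -0.361, 0.087]]
```

Run:
```python
import cv2,numpy as np
a=cv2.imread("scene.png")[130:330,140:400];b=cv2.imread("top.png")[130:280,150:350]
cv2.imwrite("pics/1.png",cv2.resize(a,None,fx=3,fy=3,interpolation=cv2.INTER_CUBIC)[:600,:800]);cv2.imwrite("pics/2.png",cv2.resize(b,None,fx=4,fy=4,interpolation=cv2.INTER_CUBIC))
P=np.load("top.npy");q=P[140:270,180:340].reshape(-1,3)
m=(q[:,2]>.125)&(q[:,2]<.145)&(q[:,1]>.11)&(q[:,1]<.29)
for r in q[m][np.argsort(q[m][:,1])]: print(np.round(r*1000).astype(int).tolist(),end=" ")
```

```text
[621, 111, 125] [633, 111, 127] [626, 111, 125] [488, 145, 131] [491, 145, 129] [486, 146, 127] [493, 146, 125] [492, 147, 137] [490, 147, 136] [495, 147, 136] [485, 147, 135] [488, 147, 132] [492, 149, 136] [485, 149, 135] [490, 149, 135] [488, 150, 132] [495, 150, 131] [487, 151, 140] [492, 151, 137] [495, 152, 136] [490, 152, 134] [485, 152, 132] [483, 152, 132] [662, 153, 133] [668, 154, 132] [670, 154, 131] [488, 154, 136] [490, 154, 136] [666, 154, 129] [485, 154, 134] [483, 155, 130] [495, 155, 131] [493, 155, 130] [662, 155, 135] [669, 156, 136] [660, 156, 133] [667, 156, 134] [487, 156, 138] [665, 156, 132] [485, 156, 137] [495, 157, 136] [493, 157, 135] [490, 157, 133] [659, 157, 125] [483, 157, 129] [662, 158, 136] [654, 158, 135] [503, 158, 128] [667, 158, 136] [664, 158, 135] [669, 158, 135] [657, 158, 133] [660, 159, 131] [485, 159, 135] [490, 159, 135] [654, 159, 126] [493, 159, 133] [488, 159, 132] [495, 160, 132] [656, 160, 138] [664, 160, 138] [659, 160, 138] [654, 160, 135] [662, 160, 136] [645, 160, 133] [503, 161, 126] [506, 161, 127] [667, 161, 134] [670, 161, 1
[... 4663 characters left out ...]
5, 261, 131] [570, 261, 129] [565, 261, 128] [582, 261, 131] [573, 261, 128] [568, 261, 127] [571, 262, 136] [565, 262, 132] [575, 263, 132] [567, 263, 131] [579, 263, 132] [570, 263, 131] [577, 263, 132] [563, 266, 128] [577, 266, 130] [570, 266, 129] [572, 266, 129] [568, 266, 128] [575, 266, 129] [565, 267, 125] [562, 267, 133] [575, 268, 131] [565, 268, 128] [572, 268, 129] [570, 268, 129] [568, 268, 129] [574, 270, 134] [565, 270, 130] [560, 270, 129] [572, 271, 131] [563, 271, 129] [568, 271, 129] [570, 271, 128] [570, 273, 131] [567, 273, 129] [563, 273, 128] [565, 273, 128] [560, 273, 127] [573, 273, 129] [569, 275, 134] [565, 275, 132] [567, 275, 132] [563, 276, 128] [563, 279, 126]
```

View pics/1.png

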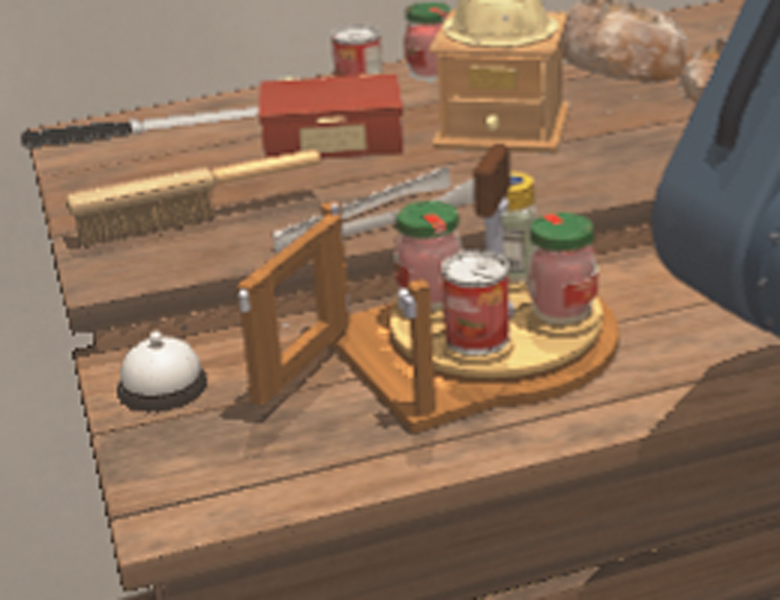

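View pics/2.png

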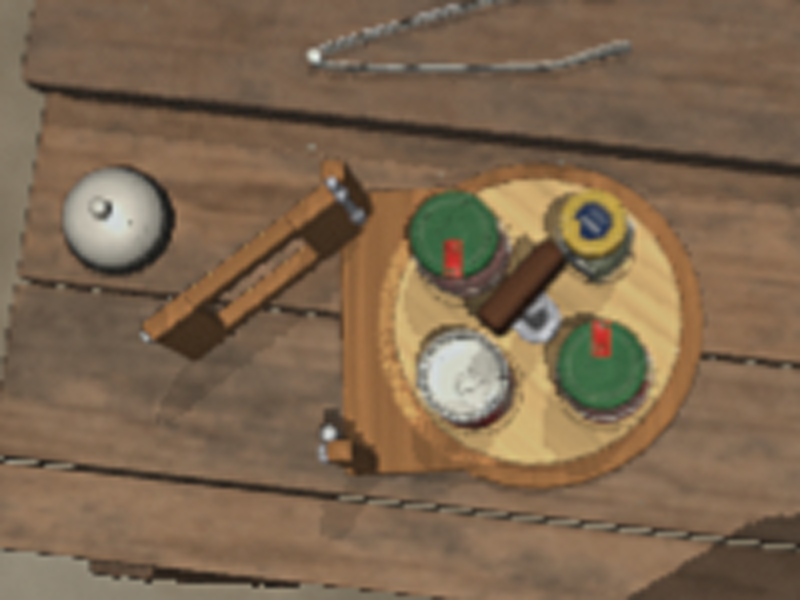

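The scene picture shows the gate standing open at about crop (295,300). In the top view it runs from the hinge at (345,190) to its free edge at (170,340). The spice jar's yellow lid is at (593,223), and the bar points at it. That puts the axis near (0.583, 0.038), the hinge near (0.652, 0.160) and the gate about 0.96 rad open. I'll go to the outside of the gate with closed fingers.

Emit:
step_arm:
  rows:
    - [0.018,0.0365,0.005,0,0,3.2]
    - [0.018,0.0365,0.005,0,0,3.2]
    - [0.018,0.0365,0.005,0,0,3.2]
    - [0.018,0.0365,0.005,0,0,3.2]
    - [0.018,0.0365,0.005,0,0,3.2]
    - [0.018,0.0365,0.005,0,0,3.2]
    - [0.018,0.0365,0,0,0,3.2]
    - [0.018,0.0365,0,0,0,3.2]
    - [0.018,0.0365,0,0,0,3.2]
    - [0.018,0.0365,0,0,0,3.2]
    - [0.018,0.0365,0,0,0,3.2]
    - [0.018,0.0365,0,0,0,3.2]
  jaw: 0

```text
time: 2.5
position: [0.3891, -0.1615, 0.435]
tool_rot: [0.889, 0.458, 0.0, 0.0]
ft_force: [0.3, -1.1, 0.3]
grip_width: 0.0005
grip_force: 0.0
```

Emit:
step_arm:
  rows:
    - [0.018,0.0365,0,0,0,3.2]
    - [0.018,0.0365,0,0,0,3.2]
    - [0.018,0.0365,0,0,0,3.2]
    - [0.018,0.0365,0,0,0,3.2]
    - [0.018,0.0365,0,0,0,3.2]
    - [0.018,0.0365,0,0,0,3.2]
    - [0.018,0.0365,0,0,0,3.2]
    - [0.018,0.0365,0,0,0,3.2]
    - [0.018,0.0365,0,0,0,3.2]
    - [0.018,0.0365,0,0,0,3.2]
    - [0.018,0.0365,0,0,0,3.2]
    - [0.018,0.0365,0,0,0,3.2]

```text
time: 4.0
position: [0.6051, 0.2766, 0.4347]
tool_rot: [0.689, 0.725, 0.0, 0.0]
ft_force: [-0.2, -0.1, -0.7]
grip_width: 0.0004
grip_force: 0.0
```

Emit:
step_arm:
  rows:
    - [0.002,0.002,-0.04,0,0,0]
    - [0.002,0.002,-0.04,0,0,0]
    - [0,0,-0.04,0,0,0]
    - [0,0,-0.03,0,0,0]
    - [0,0,-0.012,0,0,0]
    - [0,0,0,0,0,0]

```text
time: 4.75
position: [0.6086, 0.2793, 0.2723]
tool_rot: [0.689, 0.724, -0.0, -0.0]
ft_force: [0.4, -0.1, 0.3]
grip_width: 0.0004
grip_force: 0.0
```

```bash
cat > g.py <<'E'
from h import *
import sys
def post(P):
    q=P[140:270,170:340].reshape(-1,3); return q
def run(name):
    c=camera("top");P=cloud(c);im=c["pixels"]
    cv2.imwrite(f"pics/{name}.png",cv2.resize(im[130:280,150:350],None,fx=4,fy=4,interpolation=cv2.INTER_CUBIC))
    for cam in("top","scene"):
        if cam=="scene": P=cloud(camera(cam))
        for l in("gate","grip_bar","spice_jar"):
            for r in cut_out(l,cam)[:1]:
                q=P[r["region"]];q=q[~np.isnan(q[:,0])]
                z={"gate":(.122,.142),"grip_bar":(.175,.195),"spice_jar":(.128,.142)}[l]
                q=q[(q[:,2]>z[0])&(q[:,2]<z[1])]
                if len(q)<5: continue
                rc=cv2.minAreaRect(q[:,:2].astype(np.float32)*1000)
                vx=cv2.fitLine(q[:,:2].astype(np.float32),cv2.DIST_HUBER,0,.01,.01).ravel()
                print(cam,l,round(r["confidence"],2),"mid",np.round(q.mean(0),4),"rect",np.round(rc[0]),np.round(rc[1]),"dir",round(float(np.degrees(np.arctan2(vx[1],vx[0]))),1))
if __name__=="__main__": run(sys.argv[1])
E
python3 g.py 3
```

```text
top gate 0.8 mid [0.6154 0.2069 0.13  ] rect [614. 210.] [ 14. 123.] dir -50.7
top grip_bar 0.75 mid [0.584  0.0395 0.1837] rect [585.  40.] [19. 63.] dir -40.8
top spice_jar 0.85 mid [ 0.631  -0.0019  0.1339] rect [631.  -2.] [41. 39.] dir 50.4
scene gate 0.89 mid [0.6009 0.2207 0.1288] rect [603. 221.] [ 14. 148.] dir -51.2
scene spice_jar 0.36 mid [0.6035 0.2202 0.1319] rect [605. 221.] [ 16. 146.] dir -51.4
```

View pics/3.png

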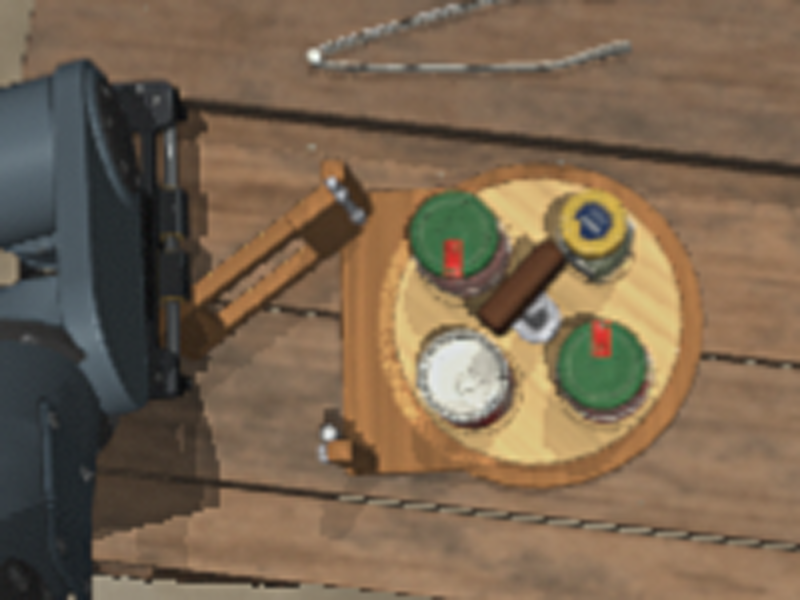

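The fingers are just outside the gate's free upright, at about (180,340) in the crop. Next I push along the arc.

Emit:
step_arm:
  rows:
    - [-0.008,-0.0035,0,0,0,0]
    - [-0.0085,-0.004,0,0,0,0]
    - [-0.0105,-0.007,0,0,0,0]
    - [-0.0105,-0.007,0,0,0,0]
    - [-0.008,-0.008,0,0,0,0]
    - [-0.008,-0.008,0,0,0,0]
    - [-0.0065,-0.0095,0,0,0,0]
    - [-0.0065,-0.0095,0,0,0,0]
    - [-0.0045,-0.0105,0,0,0,0]
    - [-0.0045,-0.0105,0,0,0,0]
    - [-0.002,-0.007,0,0,0,0]
    - [-0.0015,-0.007,0,0,0,0]

```text
time: 6.65
position: [0.5296, 0.1873, 0.2728]
tool_rot: [0.689, 0.724, 0.0, 0.0]
ft_force: [-0.3, 0.3, -0.6]
grip_width: 0.0003
grip_force: 0.2
```

```bash
python3 g.py 4
```

```text
top gate 0.7 mid [0.6166 0.1593 0.13  ] rect [593. 158.] [115.  12.] dir -1.9
top grip_bar 0.68 mid [0.5847 0.0386 0.184 ] rect [585.  40.] [18. 62.] dir -40.2
top spice_jar 0.72 mid [ 0.6311 -0.0019  0.1339] rect [631.  -2.] [40. 40.] dir 75.9
scene gate 0.65 mid [0.5059 0.1713 0.124 ] rect [506. 172.] [8. 3.] dir 29.3
```

Emit:
step_arm:
  rows:
    - [0,-0.003,0,0,0,0]
    - [0,-0.003,0,0,0,0]
    - [0,-0.003,0,0,0,0]

```text
time: 7.42
position: [0.5293, 0.1795, 0.2727]
tool_rot: [0.69, 0.724, 0.0, -0.001]
ft_force: [-1.9, 3.4, 0.9]
grip_width: 0.0003
grip_force: 1.5
```

Force is rising at the catch, so I keep pushing.

Emit:
step_arm:
  rows:
    - [0,-0.003,0,0,0,0]
    - [0,-0.003,0,0,0,0]
    - [0,-0.003,0,0,0,0]

```text
time: 7.8
position: [0.5295, 0.1721, 0.2728]
tool_rot: [0.691, 0.723, 0.003, -0.002]
ft_force: [-0.6, 22.2, -0.1]
grip_width: 0.0002
grip_force: 11.1
```

Emit:
step_arm:
  rows:
    - [0,-0.003,0,0,0,0]
    - [0,-0.003,0,0,0,0]
    - [0,0,0,0,0,0]

```text
time: 8.18
position: [0.5293, 0.1704, 0.2729]
tool_rot: [0.692, 0.722, 0.007, -0.005]
ft_force: [-1.1, 34.8, -2.4]
grip_width: 0.0006
grip_force: 17.9
```

```bash
python3 g.py 5
```

```text
top gate 0.79 mid [0.6461 0.158  0.1303] rect [646. 159.] [ 9. 10.] dir 71.2
top spice_jar 0.8 mid [ 0.631  -0.0022  0.134 ] rect [631.  -2.] [40. 40.] dir -11.6
```

The force climbed steeply at y≈0.171, so the gate is on its stop. I'll back off, rise and check it.

Emit:
step_arm:
  rows:
    - [0,0.01,0,0,0,0]
    - [0,0.03,0,0,0,0]
    - [0,0.03,0.02,0,0,0]
    - [0,0.03,0.05,0,0,-5]
    - [0,0.03,0.05,0,0,-10]
    - [0,0.03,0.03,0,0,-10]
    - [0,0.03,0.02,0,0,-10]
    - [0,0,0,0,0,-10]
  jaw: 0.05

```text
time: 9.57
position: [0.53, 0.3553, 0.4452]
tool_rot: [0.915, 0.404, 0.003, 0.0]
ft_force: [0.2, -0.4, -0.5]
grip_width: 0.0498
grip_force: 0.0
```

```bash
python3 g.py 6
python3 - <<'E'
import sys
from h import *
c=camera("top");P=cloud(c)
q=P[100:300,150:350].reshape(-1,3);q=q[~np.isnan(q[:,0])]
m=(q[:,2]>.122)&(q[:,2]<.14)&(q[:,1]>.12)&(q[:,1]<.19);g=q[m]
print(cv2.minAreaRect((g[:,:2]*1000).astype(np.float32)))
for x0 in range(470,680,10):
    s=g[(g[:,0]*1000>=x0)&(g[:,0]*1000<x0+10)]
    if len(s):print(x0,len(s),np.round(np.percentile(s[:,1],[3,50,97])*1000).tolist(),round(np.median(s[:,2]),3))
# lids
for n,l in [("spice",None)]:
  for l in("jam_jar_a","tomato_tin","spice_jar"):
    for r in cut_out(l,"top"):
        s=P[r["region"]];s=s[~np.isnan(s[:,0])];t=np.percentile(s[:,2],90);s=s[abs(s[:,2]-t)<.006]
        if len(s)>4: print(l,round(r["confidence"],2),cv2.minEnclosingCircle((s[:,:2]*1000).astype(np.float32)),np.round(s.mean(0)*1000))
E
```

```text
top gate 0.92 mid [0.5779 0.1566 0.1303] rect [578. 157.] [146.  14.] dir 2.0
top spice_jar 0.78 mid [ 0.631  -0.0019  0.1341] rect [631.  -1.] [40. 39.] dir -81.1
scene gate 0.74 mid [0.5743 0.1605 0.1306] rect [577. 159.] [141.  15.] dir 2.9
scene grip_bar 0.62 mid [0.5632 0.0589 0.1822] rect [565.  56.] [14. 14.] dir 52.6
((576.8953247070312, 159.4259796142578), (187.8828582763672, 20.543058395385742), 2.5164287090301514)
480 25 [145.0, 154.0, 165.0] 0.13
490 24 [146.0, 154.0, 164.0] 0.134
500 15 [150.0, 159.0, 164.0] 0.127
510 26 [148.0, 154.0, 161.0] 0.13
520 25 [149.0, 155.0, 161.0] 0.132
530 22 [149.0, 155.0, 161.0] 0.132
540 21 [150.0, 156.0, 161.0] 0.131
550 21 [151.0, 156.0, 161.0] 0.13
560 20 [151.0, 156.0, 162.0] 0.131
570 19 [151.0, 156.0, 162.0] 0.132
580 21 [152.0, 157.0, 162.0] 0.131
590 19 [152.0, 157.0, 162.0] 0.13
600 20 [153.0, 157.0, 163.0] 0.131
610 20 [153.0, 158.0, 163.0] 0.13
620 22 [153.0, 160.0, 166.0] 0.131
630 26 [153.0, 159.0, 166.0] 0.13
640 23 [153.0, 159.0, 166.0] 0.13
650 15 [155.0, 160.0, 167.0] 0.133
660 25 [153.0, 159.0, 169.0] 0.133
670 5 [155.0, 164.0, 168.0] 0.132
jam_jar_a 0.91 ((543.7965087890625, -7.173715591430664), 27.8631649017334) [544.  -7. 124.]
jam_jar_a 0.81 ((626.5676879882812, 85.2430648803711), 28.187923431396484) [626.  85. 124.]
jam_jar_a 0.54 ((578.0293579101562, 154.63922119140625), 72.76640319824219) [575. 156. 131.]
tomato_tin 0.7 ((539.1851806640625, 80.0509262084961), 28.39229965209961) [539.  80. 107.]
tomato_tin 0.36 ((585.032958984375, 40.724056243896484), 30.429073333740234) [584.  40. 185.]
tomato_tin 0.26 ((579.4871826171875, 82.81771850585938), 124.65142059326172) [593.  85. 130.]
spice_jar 0.69 ((631.77978515625, -2.1492507457733154), 20.780099868774414) [631.  -3. 134.]
```

View pics/6.png

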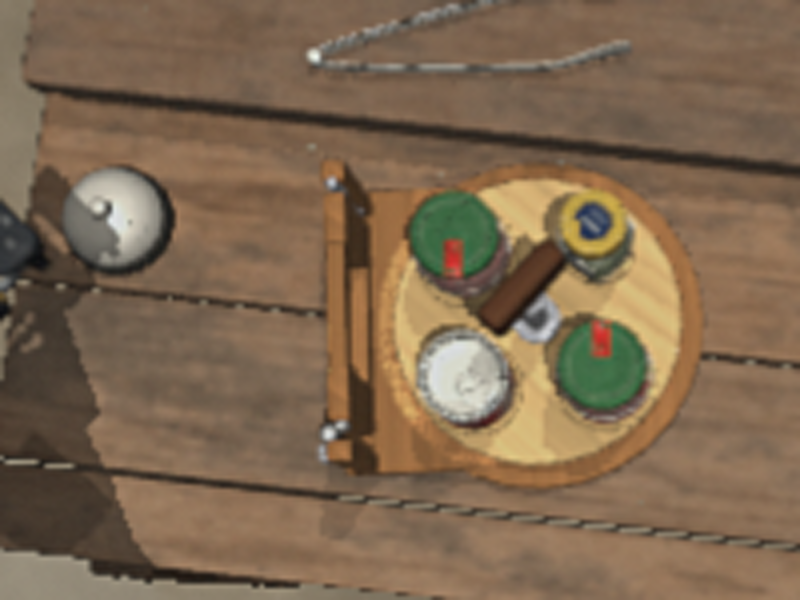

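The gate is seated: its line is at 2.5°, matching the posts, and the latch is at (335,435) in the crop. The axis is at (0.585, 0.039). The bar and spice jar direction is −41.7° and the target is about 92.7°, so the turn is about +134.4°.

Emit:
step_arm:
  rows:
    - [0.0061,-0.0351,0,0,0,-9.9]
    - [0.0061,-0.0351,0,0,0,-9.9]
    - [0.0061,-0.0351,0,0,0,-9.9]
    - [0.0061,-0.0351,0,0,0,-9.9]
    - [0.0061,-0.0351,0,0,0,-9.9]
    - [0.0061,-0.0351,0,0,0,-9.9]
    - [0.0061,-0.0351,0,0,0,-9.9]
    - [0.0061,-0.0351,0,0,0,-10]
    - [0.0061,-0.0351,0,0,0,-10]
    - [0,0,0,0,0,0]

```text
time: 11.42
position: [0.5851, 0.0356, 0.4428]
tool_rot: [0.935, -0.356, 0.0, 0.0]
ft_force: [0.3, -0.5, -0.2]
grip_width: 0.0499
grip_force: 0.0
```

Run:
```python
from h import *
from scipy.spatial.transform import Rotation as R
o=get_obs();M=R.from_quat(o["tool_rot"]).as_matrix();print(o["position"],M[:,2],np.degrees(np.arctan2(M[1,1],M[0,1])),np.degrees(o["q"]),o["time"])
```

```text
[0.58507621 0.0355841  0.44276886] [ 6.09431837e-04 -5.33950247e-04 -9.99999672e-01] -131.6571838129372 [-7.43001050e+00  2.48274115e+01  8.52834203e+01 -2.75041402e-02
  6.98505896e+01  1.24236639e+02] 11.425
```

Emit:
step_arm:
  rows:
    - [0,0.0034,-0.03,0,0,0]
    - [0,0,-0.03,0,0,0]
    - [0,0,-0.025,0,0,0]
    - [0,0,-0.015,0,0,0]
    - [0,0,-0.01,0,0,0]
    - [0,0,0,0,0,0]

```text
time: 12.18
position: [0.5845, 0.0416, 0.3325]
tool_rot: [0.935, -0.354, -0.0, 0.0]
ft_force: [0.1, 0.0, -0.1]
grip_width: 0.0502
grip_force: 0.0
```

Emit:
step_arm:
  rows:
    - [0,0,0,0,0,0]
    - [0,0,0,0,0,0]
    - [0,0,0,0,0,0]
    - [0,0,0,0,0,0]
    - [0,0,0,0,0,0]
    - [0,0,0,0,0,0]
  jaw: 0
  squeeze: 20

```text
time: 12.92
position: [0.5842, 0.0408, 0.333]
tool_rot: [0.935, -0.354, -0.0, 0.001]
ft_force: [-4.0, -3.5, 4.5]
grip_width: 0.0184
grip_force: 20.0
```

Emit:
step_arm:
  rows:
    - [-0.001,-0.001,0,0,0,3]
    - [0,0,0,0,0,6]
    - [0,0,0,0,0,6]
    - [0,0,0,0,0,6]
    - [0,0,0,0,0,6]
    - [0,0,0,0,0,6]
    - [0,0,0,0,0,6]
    - [0,0,0,0,0,6]
    - [0,0,0,0,0,6]
    - [0,0,0,0,0,6]
    - [0,0,0,0,0,3]
    - [0,0,0,0,0,0]

```text
time: 14.42
position: [0.5837, 0.0399, 0.3331]
tool_rot: [0.987, 0.161, 0.0, 0.001]
ft_force: [-1.0, -4.4, 4.3]
grip_width: 0.0182
grip_force: 20.0
```

Emit:
step_arm:
  rows:
    - [0,0,0,0,0,5]
    - [0,0,0,0,0,8]
    - [0,0,0,0,0,8]
    - [0,0,0,0,0,8]
    - [0,0,0,0,0,8]
    - [0,0,0,0,0,8]
    - [0,0,0,0,0,8]
    - [0,0,0,0,0,8]
    - [0,0,0,0,0,8]
    - [0,0,0,0,0,5.4]
    - [0,0,0,0,0,0]

```text
time: 15.8
position: [0.5843, 0.0395, 0.3331]
tool_rot: [0.689, 0.725, 0.0, 0.002]
ft_force: [-0.2, -4.9, 1.9]
grip_width: 0.0178
grip_force: 20.0
```

```bash
cat > f.py <<'E'
from h import *
import sys
from scipy.spatial.transform import Rotation as R
o=get_obs();M=R.from_quat(o["tool_rot"]).as_matrix();print(o["position"],np.degrees(np.arctan2(M[1,1],M[0,1])),o["ft_force"],o["moment"],o["grip_force"],o["time"])
for n in("top","scene"):
  c=camera(n);P=cloud(c)
  b=c["pixels"]
  if n=="top":b=b[130:280,150:350]
  else:b=b[150:300,180:380]
  cv2.imwrite(f"pics/{n}{sys.argv[1]}.png",cv2.resize(b,None,fx=4,fy=4,interpolation=cv2.INTER_CUBIC))
  for l in("jam_jar_a","tomato_tin","spice_jar","gate"):
    for r in cut_out(l,n)[:2]:
        s=P[r["region"]];s=s[~np.isnan(s[:,0])];t=np.percentile(s[:,2],90);s=s[abs(s[:,2]-t)<.006]
        if len(s)>4: print(n,l,round(r["confidence"],2),np.round(np.array(cv2.minEnclosingCircle((s[:,:2]*1000).astype(np.float32))[0]),1),np.round(s.mean(0)*1000),len(s))
E
python3 f.py 7
```

```text
[0.58429767 0.03948068 0.33305943] 2.9055505867329994 [-0.18892478 -4.87006797  1.9206731 ] [-0.83562207 -0.04311653  0.03389013] 19.995970723684877 15.8
top tomato_tin 0.95 [588.7 -22.4] [588. -24. 107.] 332
top spice_jar 0.43 [582.7 103.3] [582. 107. 134.] 118
scene jam_jar_a 0.84 [618.1  63.4] [641.  59. 126.] 77
scene jam_jar_a 0.71 [522.1  63.7] [523.  64. 121.] 17
scene tomato_tin 0.19 [653.9 329. ] [651. 331.  42.] 148
scene spice_jar 0.61 [582.7 103.5] [577. 105. 135.] 112
scene gate 0.96 [576.1 163.4] [573. 160. 132.] 157
scene gate 0.53 [653.9 329. ] [650. 331.  42.] 145
```

View pics/scene7.png

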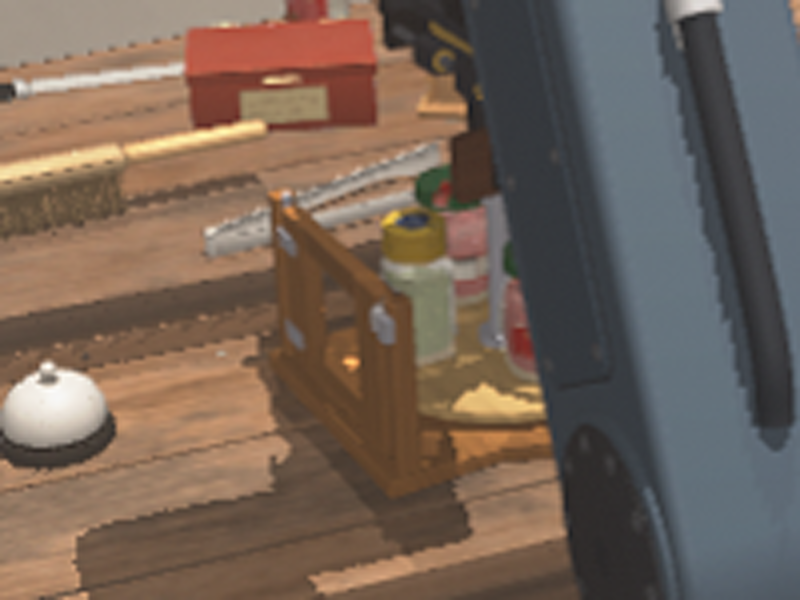

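View pics/top7.png

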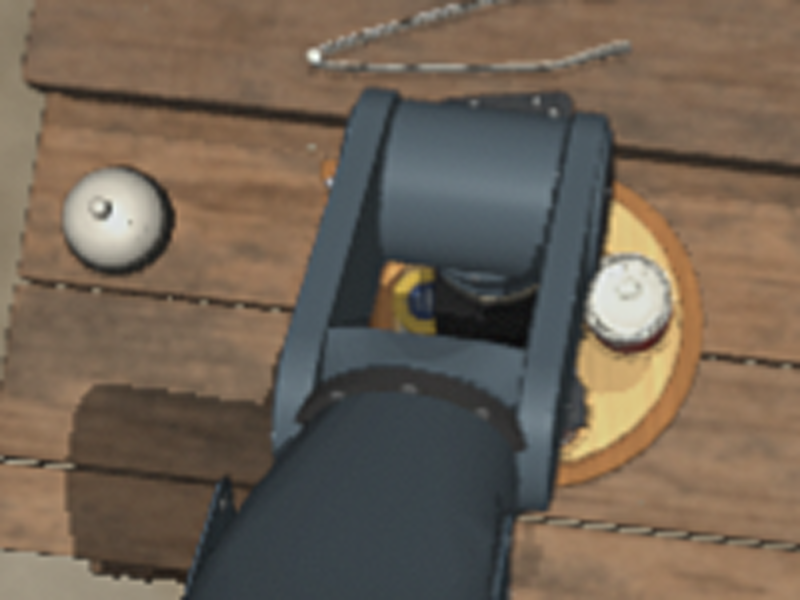

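Emit:
step_arm:
  rows:
    - [0,0,0,0,0,0]
    - [0,0,0,0,0,0]
    - [0,0,0,0,0,0]
    - [0,0,0,0,0,0]

```text
time: 16.8
position: [0.5843, 0.0395, 0.333]
tool_rot: [0.689, 0.725, 0.0, 0.002]
ft_force: [0.8, -6.4, 2.4]
grip_width: 0.0179
grip_force: 20.0
```

The gate is shut, and the spice jar (scene crop (415,285)) stands behind the middle of the window. The food tin is exactly opposite it in the top crop, at (628,300). The bar is held with 20 N and the turntable is at rest.

```bash
python3 -c "from rig import hand_in;print(hand_in())"
```

```text
the job is handed in; nothing more can be done
None
```

I handed the job in with the gate shut on its catch, the spice jar within a few millimetres of the window mark by camera, and the bar gripped at 20 N with the turntable at rest; the hand-in returned no verdict, and I did not re-measure the coin tin, bell or price card, though nothing came near them.

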